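# Lock and prime the refilled alcohol canister

## Robot

A 6-joint arm with a two-finger parallel gripper is mounted at the origin on the work surface. World frame = base frame: x ahead of the robot, y to its left, z up, the work surface at z = 0. Lengths are in m, angles in rad, forces in N, time in s.
With the tool pointing down it reaches from about 0.375 to 0.975 m from the base axis. Payload 3.8 kg.
Tool frame: the origin (TCP) lies midway between the tips of the shut fingers; the grasp point (between the pads) lies 19 mm behind it; x points along the fingers, y is the direction in which the jaws open and shut, and the axes are right-handed (so a half turn about x gives the same grasp; the last joint's range is limited). The gripper opens to 88 mm and grips with 3 to 60 N. Pads are 18 mm wide; open, the fingers measure 123 mm over their backs; the gripper's body (75 mm by 187 mm) begins 45 mm behind the grasp point.
Start: joints at [-1.329, 0.264, 1.604, -0, 1.274, -0.037], TCP at [0.186, -0.649, 0.239] pointing down, gripper open.
Joint ranges: [-2.63, 2.63], [-0.94, 2.18], [0.31, 2.57], [-1.31, 4.45], [0, 2.66], [-2.55, 2.55]. Speed limits (rad/s): [2.57, 2.57, 3.14, 3.14, 3.14, 3.14].

## Interface

Orientations are given as a rotation vector (axis times angle).
In Python, from cell import manip, inverse_kinematics, cams, order gives the robot as it stands. Calls block until the motion is done:
- manip.move_pose(position, orientation): joint-space move of the TCP to a pose.
- manip.move_linear(position, rate=0.15, rot=None): straight line of the TCP; rot=None keeps the orientation; rate is the mean speed in m/s.
- manip.set_joints(angles): joint-space move.
- manip.set_gripper(opening, force=None): finger opening in m; force is the grip in N (None keeps the last); returns when the fingers have stopped.
- manip.dwell(seconds).
- inverse_kinematics(position, orientation): joint angles nearest the present ones, or None.
- manip.state(): the state.
- cams.capture(name): name is "side" or "top"; returns a dict with "image" (480x640x3 uint8, blue, green, red), "z_map" (480x640 float32, m along the optical axis (not along the pixel's ray), 0 where there is no reading), "intrinsics" (3x3 intrinsics, pixels), "position" and "orientation" of the camera in the world. Camera axes: x right, y down, z forward; pixel columns grow to the right and rows downward; lengths in m; the calibration is good to about 2 mm. A picture is of the moment at which its call begins.
A pose or a line that the arm cannot do raises manip.IKError and nothing moves.
- order.close_job(): hands the job in, once; it reports no verdict.
The state is a dict: "clock": time; "joint_pos": joint angles; "joint_velocities": joint speeds; "tau": joint torques, N m; "tool_pos": TCP position; "tcp_rot": TCP orientation; "contact_force": force on the tool from outside, world axes, zero at the start; "moment": the same for the moment, N m; "gripper_width": finger opening in m.
Only numpy, scipy, OpenCV 4.12 (cv2) and the standard library are available. Lean on these libraries where they do the work, as an engineer would, in place of code of your own. Each camera call takes 0.05 s, during which the arm holds its last target. There are 200 camera calls.

## Task

The alcohol canister on the bench has just been refilled and its red collar is still loose. Turn the collar clockwise until its lever stands at the green locked mark, and stand the blue dipper upright on the table with its cup centred under the nozzle; once both are done, press the nozzle cap fully down and let it spring back up. Leave the collar locked and the dipper under the nozzle, and do not disturb the spray bottle, the bowl or the brush.

Things in the scene. Friction and masses are not known exactly. Their poses are not given: they have to be found in the camera images.
- canister: white round alcohol canister, 96 mm across, flat deck on top 135 mm above the table, fixed to the table by a round steel foot plate (116 mm across, 6 mm thick). Origin: on the table, on the canister's upright axis. z up; the spout points along its -y axis. Angles below: in its x-y plane, counter-clockwise from its +x axis.
- collar (a joint): red lock collar (62 mm across, 20 mm high) on the deck, turning about the canister's axis, with a lever reaching 88 mm out. Value in rad, growing clockwise from above: the lever points at angle 1.745 - value. Starts loose at 0 to 0.4; the locked mark is at 1.30; it can be turned past it, to a stop at 1.62. Friction (0.2 N m) holds it where it is left.
- lever_grip (a point): middle of the upright red paddle at the end of the collar's lever, 76 mm from the canister's axis and 173 mm above the table. The paddle is 10 mm thick (across the lever), 24 mm along the lever, and stands from 143 to 185 mm above the table. The axes turn with the collar; at value 0 they are the canister's.
- lock_mark (a point): locked mark, fixed at the rim of the deck, 48 mm from the axis, 135 mm above the table, at angle 0.445: a green bar down the canister's side and a green dash on the deck to each side of it. The lever is locked when it lies above the bar, midway between the dashes. A single grey dash marks the loose end.
- cap (a joint): white sprung nozzle cap on top of the canister, m pressed down: 0 up, 0.012 fully down. 3 N starts it, 9 N holds it fully down; it springs back by itself and does not turn. Not to be pressed before the collar is locked and the dipper stands under the nozzle.
- cap_top (a point): centre of the top of the nozzle cap, on the canister's axis, 213 mm above the table when up; the cap is a disc 44 mm across and 28 mm high. Its spout, an 11 mm tube, leaves it level at 197 mm above the table and bends down at its end.
- nozzle (a point): outlet at the lower end of the spout (red tip 14 mm across), 112 mm from the canister's axis along its -y axis, 119 mm above the table when the cap is up. It moves down with the cap.
- dipper: loose blue dipper, about 0.12 kg: open cup 74 mm across the rim, 64 mm at the foot, 54 mm high, walls 3 mm; straight level handle 16 mm wide and 12 mm thick along the dipper's -x axis to 150 mm from the cup's axis, mid height 46 mm above the foot. Origin: centre of the cup's underside; z up out of the mouth. Starts upright on the table.
- dipper_grip (a point): point in the middle of the handle's thickness, on the dipper's -x axis 80 mm from the cup's axis and 46 mm above its foot.
- spray_bottle: bystander: white and red trigger spray bottle, 72 mm across and 194 mm high, standing loose. Origin: centre of its underside.
- bowl: bystander: loose steel bowl, 110 mm across and 50 mm high. Origin: centre of its underside.
- brush: bystander: white scrubbing brush with blue bristles, 142 mm by 54 mm, 54 mm high to its handle bow, lying loose bristles down, long along its own x axis. Origin: centre of its underside.
Not all that is in view belongs to the job. There is more than one size of the canister; the job needs the larger. What is shaped like the dipper but yellow is not meant.

How it is judged:
On the way, in this order (a step that is already met when the one before it is completed fails the run):
1. the cap is pressed fully down while the collar is locked and the dipper's cup stands under the nozzle (value of joint cap above 0.009 m and value of joint collar between 1.2 and 1.4 rad and horizontal distance between dipper and nozzle below 0.028 m and height (world z) of dipper below 0.005 m), for 0.1 s.
2. the cap has sprung back up (value of joint cap below 0.002 m), for 0.2 s.
At the end, for the whole second after the job is handed in: The collar stands within 0.10 rad of its locked mark (value 1.20 to 1.40), the cap is up (less than 2 mm down), and the dipper stands upright (within 0.1 rad) at rest on the table with its cup's axis within 28 mm, seen from above, of the nozzle (value of joint collar between 1.2 and 1.4 rad and value of joint cap below 0.002 m and horizontal distance between dipper and nozzle below 0.028 m and height (world z) of dipper below 0.005 m and angle between dipper's own z axis and vertical below 0.1 rad and linear speed of dipper below 0.01 m/s); the robot touches nothing.
It fails at once if the cap is pressed (over 4 mm) before the collar is locked and the dipper's cup is under the nozzle (value of joint cap above 0.004 m and (value of joint collar below 1.18 rad or value of joint collar above 1.42 rad or horizontal distance between dipper and nozzle above 0.032 m or height (world z) of dipper above 0.008 m)).
It fails at once if the spray bottle is shifted by over 20 mm or tipped (distance of spray_bottle from where it was at the start of the episode above 0.02 m or angle between spray_bottle's own z axis and vertical above 0.3 rad).
It fails at once if the bowl is shifted by over 20 mm (distance of bowl from where it was at the start of the episode above 0.02 m).
It fails at once if the brush is shifted by over 20 mm (distance of brush from where it was at the start of the episode above 0.02 m).
It also fails if it takes over 66 s, if anything falls off the work surface, if the arm or the gripper's body presses on something with over 40 N, if the wrist force passes 120 N, or if a joint passes its speed limit or range.

## Working session

There is one attempt and no reset: what is moved stays moved. The work goes in short steps, each a Python script; the robot and the scene stay as the last script left them, time stands still between calls to the robot, and variables do not carry over. Pictures are saved under pics/ and viewed, about 8 in all and at most 12, crops included, and the job is handed in when it is done.

```bash
mkdir -p pics; ls; cat > h.py <<'E'
import numpy as np, cv2
from scipy.spatial.transform import Rotation as R
from cell import manip, inverse_kinematics, cams, order
def Rm(o):
    o=np.array(o,float)
    return o if o.shape==(3,3) else (R.from_rotvec(o).as_matrix() if o.size==3 else R.from_quat(o).as_matrix())
def cloud(c):
    z=c["z_map"]; K=c["intrinsics"]; v,u=np.mgrid[:480,:640]
    p=np.stack([(u-K[0,2])*z/K[0,0],(v-K[1,2])*z/K[1,1],z],-1)
    P=p@Rm(c["orientation"]).T+np.array(c["position"]); P[z==0]=np.nan
    return P
def proj(c,p):
    q=(np.atleast_2d(p)-c["position"])@Rm(c["orientation"]); K=c["intrinsics"]
    return np.c_[q[:,0]/q[:,2]*K[0,0]+K[0,2],q[:,1]/q[:,2]*K[1,1]+K[1,2]]
def down(a):  # tool x down, jaw axis y at angle a in the world xy plane
    x=np.array([0,0,-1.]); y=np.array([np.cos(a),np.sin(a),0])
    return R.from_matrix(np.c_[x,y,np.cross(x,y)]).as_rotvec()
E
python3 - <<'E'
from h import *
for n in("top","side"):
    c=cams.capture(n); cv2.imwrite(f"pics/{n}0.png",c["image"]); np.save(f"{n}0.npy",c,allow_pickle=True)
    print(n,c["position"],c["orientation"],c["intrinsics"])
print(manip.state())
E
```

```text
pics
top [0.42240836 0.02267883 1.27915929] [-2.14151181  2.18990816 -0.0570296 ] [[528.26361893   0.         307.99296803]
 [  0.         528.26361893 240.04728273]
 [  0.           0.           1.        ]]
side [-0.10839061  0.75824177  0.7745092 ] [-0.90744555  2.34225768 -1.2804011 ] [[494.17433935   0.         320.91418377]
 [  0.         494.17433935 235.15607544]
 [  0.           0.           1.        ]]
{'clock': 0.1, 'joint_pos': array([-1.32888383e+00,  2.64690325e-01,  1.60522413e+00,  7.56842710e-06,
        1.27369872e+00, -3.69285769e-02]), 'joint_velocities': array([ 1.10522766e-03, -2.57830882e-03, -3.21402428e-03,  2.26113859e-04,
        1.08444677e-03,  9.94541606e-05]), 'tau': array([ 9.66496409e-04, -5.03617501e+01, -3.58070970e+01,  7.30468752e-02,
        2.32960435e-02, -4.91393166e-05]), 'tool_pos': array([ 0.18561753, -0.64831468,  0.23751126]), 'tcp_rot': array([ 2.07272232,  0.29299851, -2.07313998]), 'contact_force': array([-0.5110128 ,  0.02533423,  0.4651282 ]), 'moment': array([-0.00676583, -0.04122602, -0.01647821]), 'gripper_width': 0.08825987044973108}
```

View pics/top0.png

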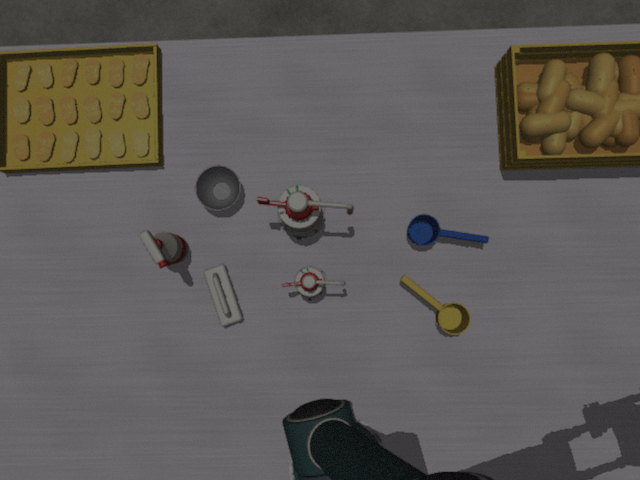

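View pics/side0.png

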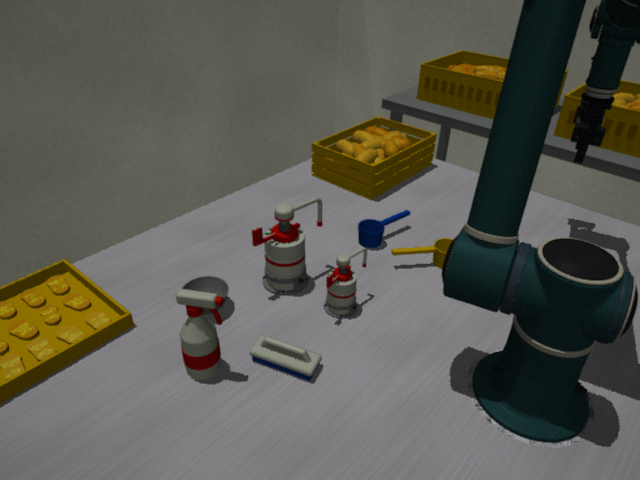

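The top view shows two canisters: the large one at (299,207) and the small one at (310,282). It also shows a blue dipper with its cup at (423,231) and a yellow one at (453,318). The job needs the large canister and the blue dipper. I'll confirm both in one enlarged crop and measure them with depth.

```bash
python3 - <<'E'
from h import *
from scipy.optimize import least_squares
c=np.load("top0.npy",allow_pickle=True).item(); P=cloud(c); im=c["image"]
cv2.imwrite("pics/crop1.png",cv2.resize(np.clip(im[165:305,240:500].astype(float)*1.6,0,255).astype(np.uint8),None,fx=3,fy=3,interpolation=cv2.INTER_CUBIC))
def circ(q):
    s=least_squares(lambda p:np.hypot(q[:,0]-p[0],q[:,1]-p[1])-p[2],[*q.mean(0)[:2],.03],loss="soft_l1",f_scale=.002); return s.x
def reg(u0,u1,v0,v1,zl,zh):
    m=np.zeros((480,640),bool); m[v0:v1,u0:u1]=1; return m&(P[...,2]>zl)&(P[...,2]<zh)
print("table z",np.nanmedian(P[350:380,100:200,2]))
m=reg(270,330,180,240,.205,.222); q=P[m]; print("cap",len(q),q.mean(0), (q.max(0)+q.min(0))/2)
m=reg(260,345,170,250,.128,.141); q=P[m]; print("deck",len(q),circ(q[np.hypot(*(q[:,:2]-q[:,:2].mean(0)).T)>.04]),(q.max(0)+q.min(0))/2)
m=reg(318,365,190,225,.185,.21); q=P[m]; d=q[:,:2]-q[:,:2].mean(0); print("spout",len(q),q.mean(0),np.linalg.svd(d,full_matrices=0)[2][0],q.min(0),q.max(0))
m=reg(250,285,185,225,.176,.195); q=P[m]; print("paddle",len(q),q.mean(0))
hsv=cv2.cvtColor(im,cv2.COLOR_BGR2HSV); bl=(hsv[...,0]>100)&(hsv[...,0]<130)&(hsv[...,1]>120)
m=reg(400,500,205,260,.035,.065)&bl; q=P[m]; h=q[q[:,2]<.0535]
print("blue",len(q)); 
m2=m.copy(); m2[:,:446]=0; q=P[m2]; d=q[:,:2]-q[:,:2].mean(0); print("handle",q.mean(0),np.linalg.svd(d,full_matrices=0)[2][0],q.min(0),q.max(0))
m3=reg(400,441,205,260,.046,.065); q=P[m3]; print("rim",len(q),circ(q),(q.max(0)+q.min(0))/2)
for n,(u0,u1,v0,v1) in dict(spray=(135,195,220,275),bowl=(190,245,160,215),brush=(200,245,260,330),small=(280,350,262,300),yellow=(398,472,272,338)).items():
    m=reg(u0,u1,v0,v1,.015,.3); q=P[m]; print(n,q.min(0).round(3),q.max(0).round(3))
E
```

```text
table z -0.0004679176069970481
cap 327 [0.58964194 0.07398233 0.21031585] [0.58945094 0.07369983 0.21157179]
deck 705 [0.58829524 0.07485933 0.04417596] [0.590154   0.07522928 0.13449215]
spout 182 [ 0.58149675 -0.00410246  0.19891421] [-0.10848287 -0.99409832] [ 0.57266507 -0.03986557  0.18519396] [0.58982788 0.03087071 0.20477501]
paddle 57 [0.59932284 0.14985214 0.18315705]
blue 477
handle [ 0.52351569 -0.30947774  0.05074447] [-0.17562298 -0.9844575 ] [ 0.50907858 -0.35785267  0.04360278] [ 0.53946559 -0.26248312  0.05653463]
rim 167 [ 0.54047421 -0.21064126  0.03504804] [ 0.5415993  -0.21247231  0.05247662]
spray [0.461 0.35  0.016] [0.547 0.407 0.199]
bowl [0.599 0.217 0.015] [0.707 0.324 0.056]
brush [0.326 0.219 0.015] [0.471 0.31  0.059]
small [ 0.386 -0.021  0.02 ] [0.459 0.114 0.149]
yellow [ 0.3   -0.307  0.015] [ 0.435 -0.153  0.061]
```

View pics/crop1.png

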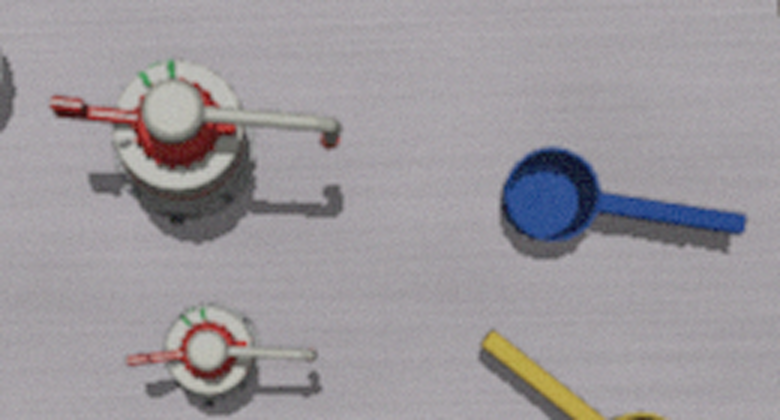

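The crop confirms the targets. The large canister has its lever on the left at crop (68,105), green dashes at (145,78) and (171,68), and its spout tip at (330,138). The blue dipper's cup is at (550,195). Depth puts the axis at about (0.589, 0.074), the yaw at about -0.105 and the collar value at about 0.20. Next I'll check IK, then grip the paddle.

```bash
cat >> h.py <<'E'
AX=np.array([.5891,.0742]); YAW=-.105
def lev(v,z,r=.076,flip=0):
    a=YAW+1.745-v
    return [*(AX+r*np.array([np.cos(a),np.sin(a)])),z], down(a+np.pi/2+flip*np.pi)
NOZ=AX+.112*np.array([np.sin(YAW),-np.cos(YAW)])
E
python3 - <<'E'
from h import *
print(NOZ, R.from_rotvec(manip.state()["tcp_rot"]).as_matrix().round(2).tolist())
for f in(0,1):
    for v in(.2,.75,1.3,1.4):
        q=inverse_kinematics(*lev(v,.158,flip=f)); print(f,v,None if q is None else np.round(q,2))
for a in (-.176,np.pi-.176): print(np.round(inverse_kinematics([.5265,-.289,.027],down(a)),2))
E
```

```text
[ 0.5773616  -0.03718317] [[-0.0, 0.28, -0.96], [0.0, -0.96, -0.28], [-1.0, -0.0, -0.0]]
0 0.2 None
0 0.75 [ 0.17  0.28  1.74  0.    1.12 -2.29]
0 1.3 [ 0.11  0.31  1.7  -0.    1.13 -1.8 ]
0 1.4 [ 0.1   0.31  1.7  -0.    1.13 -1.71]
1 0.2 [ 0.2   0.22  1.81 -0.    1.11  0.34]
1 0.75 [ 0.17  0.28  1.74 -0.    1.12  0.85]
1 1.3 [0.11 0.31 1.7  0.   1.13 1.34]
1 1.4 [0.1  0.31 1.7  0.   1.13 1.43]
[-0.54  0.34  1.94  0.    0.87 -0.37]Traceback (most recent call last):
  File "<stdin>", line 6, in <module>
    return _wrapfunc(a, 'round', decimals=decimals, out=out)
    return _wrapit(obj, method, *args, **kwds)
    result = getattr(arr, method)(*args, **kwds)
TypeError: unsupported operand type(s) for *: 'NoneType' and 'float'
```

```bash
python3 - <<'E'
from h import *
s=manip.state(); p=s["tool_pos"]
manip.move_linear([p[0],p[1],.34],rate=.25)
v0=.20
pos,o=lev(v0,.34,flip=1); manip.move_pose(pos,o)
manip.set_gripper(.05)
manip.move_linear(lev(v0,.157,flip=1)[0],rate=.15)
print(manip.state()["contact_force"])
manip.set_gripper(0,force=12)
s=manip.state(); print(s["clock"],s["gripper_width"],s["contact_force"],s["tool_pos"])
c=cams.capture("side"); cv2.imwrite("pics/side1.png",cv2.resize(c["image"][130:330,200:400],None,fx=3,fy=3))
E
```

```text
[-0.30801587 -0.33282781  0.97842238]
6.55 0.01028450170038751 [ 3.34143025 -0.81502567 -1.40709039] [0.60008344 0.14960315 0.1573615 ]
```

View pics/side1.png

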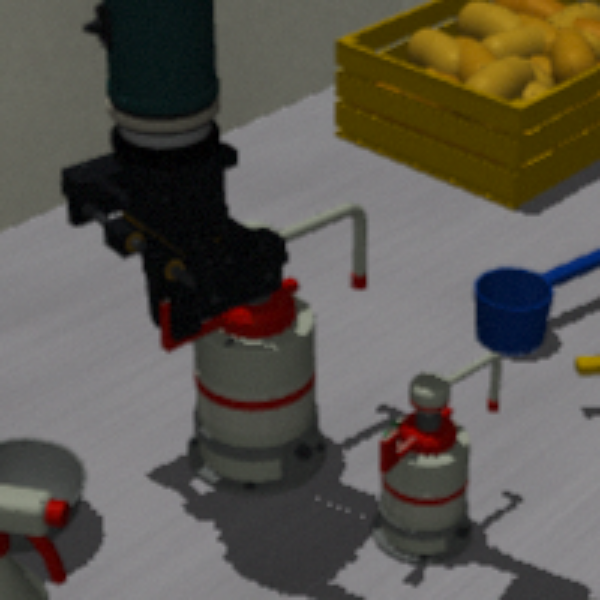

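The fingers hold the paddle (10.3 mm wide, at side-crop (185,320)). Now I'll turn it along the arc.

```bash
python3 - <<'E'
from h import *
for v in np.linspace(.2,1.30,11)[1:]:
    p,o=lev(v,.157,flip=1); manip.move_linear(p,rate=.06,rot=o)
s=manip.state(); d=s["tool_pos"][:2]-AX
print(s["clock"],s["gripper_width"],s["contact_force"],s["moment"],"v",1.745+YAW-np.arctan2(d[1],d[0]),np.hypot(*d))
manip.set_gripper(.05); manip.move_linear([*s["tool_pos"][:2],.34],rate=.2)
manip.move_pose([.5265,-.30,.25],down(-.176))
c=cams.capture("top"); print(manip.state()["clock"]); P=cloud(c)
cv2.imwrite("pics/top2.png",cv2.resize(np.clip(c["image"][150:250,250:365].astype(float)*1.6,0,255).astype(np.uint8),None,fx=6,fy=6,interpolation=cv2.INTER_CUBIC))
m=np.zeros((480,640),bool); m[150:195,270:320]=1
hs=cv2.cvtColor(c["image"],cv2.COLOR_BGR2HSV); red=((hs[...,0]<8)|(hs[...,0]>172))&(hs[...,1]>130)
q=P[m&red&(P[...,2]>.176)&(P[...,2]<.195)]; d=q.mean(0)[:2]-AX; print("paddle",len(q),q.mean(0),"v",1.745+YAW-np.arctan2(d[1],d[0]))
E
```

```text
9.5167 0.00968312169198902 [13.45387562  3.42436011 -6.37675318] [ 0.56554837 -2.16575312  0.09467931] v 1.3048159602040388 0.07990408746890483
12.9583
paddle 13 [0.65841726 0.09967595 0.18279693] v 1.2877972830563946
```

View pics/top2.png

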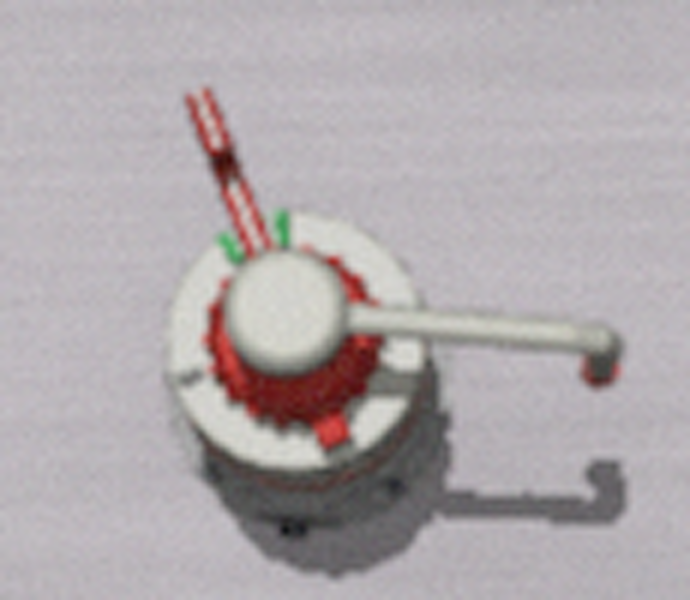

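The lever lies midway between the green dashes at crop (230,247) and (283,229), so the collar value is about 1.29–1.30. Now the dipper.

```bash
python3 - <<'E'
from h import *
u=np.array([-.176,-.984]); C=np.array([.5405,-.211]); g=C+.078*u
manip.set_gripper(.05)
manip.move_linear([*g,.20],rate=.2); manip.move_linear([*g,.028],rate=.12)
manip.set_gripper(0,force=25)
s=manip.state(); print(s["clock"],s["gripper_width"],s["contact_force"],s["tool_pos"]); off=s["tool_pos"][:2]-g
if s["gripper_width"]>.012:
    manip.move_linear([*s["tool_pos"][:2],.038],rate=.05)
    t=NOZ+.078*u
    manip.move_linear([*t,.038],rate=.1)
    manip.move_linear([*t,.0285],rate=.03)
    s=manip.state(); print(s["clock"],s["gripper_width"],s["contact_force"],s["tool_pos"])
c=cams.capture("side"); cv2.imwrite("pics/side3.png",cv2.resize(c["image"][150:300,240:440],None,fx=4,fy=4))
E
```

```text
15.7833 0.01556365847896639 [ 0.50673918 -0.13602538  0.47667336] [ 0.52685533 -0.28782964  0.02809879]
18.525 0.01578108436685401 [-0.03727694  0.39680367 -0.45027202] [ 0.5636361  -0.11398959  0.02840215]
```

View pics/side3.png

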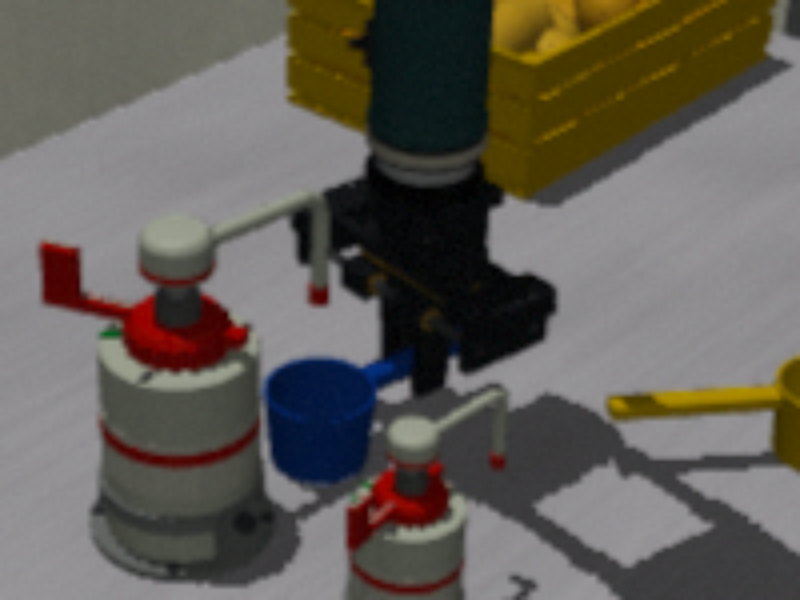

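The cup is at crop (320,420), under the red tip at (318,295). I'll release it, back off and measure from the top.

```bash
python3 - <<'E'
from h import *
s=manip.state(); p=s["tool_pos"]
manip.set_gripper(.04)
manip.move_linear([p[0],p[1],.10],rate=.08)
manip.move_linear([p[0]-.02,p[1]-.12,.34],rate=.2)
c=cams.capture("top"); P=cloud(c); print(manip.state()["clock"])
cv2.imwrite("pics/top4.png",cv2.resize(np.clip(c["image"][140:260,250:410].astype(float)*1.6,0,255).astype(np.uint8),None,fx=5,fy=5,interpolation=cv2.INTER_CUBIC))
hs=cv2.cvtColor(c["image"],cv2.COLOR_BGR2HSV); bl=(hs[...,0]>100)&(hs[...,0]<130)&(hs[...,1]>120)
m=bl&(P[...,2]>.03)&(P[...,2]<.07); m[:,:320]=0; m[:,430:]=0
q=P[m]; h=q[q[:,1]<-.09]; print("h",len(h),h.mean(0),h.min(0),np.linalg.svd(h[:,:2]-h[:,:2].mean(0),full_matrices=0)[2][0])
r=q[(q[:,1]>-.075)&(q[:,2]>.047)]; print("rim",len(r),r.min(0),r.max(0),"noz",NOZ)
print("heights along handle",[round(float(np.median(h[(h[:,1]>a)&(h[:,1]<a+.03),2])),4) for a in(-.18,-.15,-.12)])
E
```

```text
21.6917
h 250 [ 0.55546766 -0.13628246  0.05081389] [ 0.54120399 -0.18440381  0.04329339] [0.19677104 0.98044947]
rim 88 [ 0.04602217 -0.07498656  0.04712813] [ 0.61040663 -0.00502154  0.06488731] noz [ 0.5773616  -0.03718317]
heights along handle [0.0508, 0.0517, 0.0504]
```

View pics/top4.png

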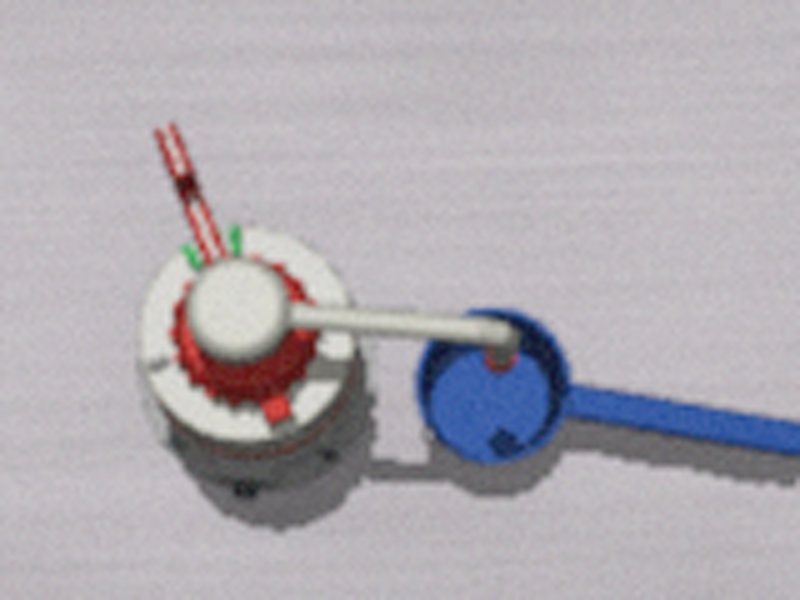

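The cup centre comes out at about (0.575, -0.037), within 3 mm of the computed nozzle, and the handle is level. The lever is still midway between the dashes. Now I'll press the cap in steps.

```bash
python3 - <<'E'
from h import *
manip.set_gripper(0)
manip.move_pose([*AX,.34],down(-.176))
manip.move_linear([*AX,.225],rate=.15); manip.dwell(.2)
f0=manip.state()["contact_force"][2]
for z in np.arange(.214,.1965,-.0015):
    manip.move_linear([*AX,z],rate=.03)
    s=manip.state(); f=s["contact_force"][2]-f0; print(round(z,4),s["tool_pos"].round(4),round(f,2))
    if f>16: break
manip.dwell(.5); s=manip.state(); print(s["tool_pos"],s["contact_force"],s["clock"])
c=cams.capture("side"); cv2.imwrite("pics/side5.png",cv2.resize(c["image"][150:300,240:440],None,fx=4,fy=4))
E
```

```text
0.214 [0.5889 0.0742 0.2137] -0.18
0.2125 [0.5892 0.0742 0.2129] 4.4
0.211 [0.5892 0.0742 0.2113] 4.06
0.2095 [0.5893 0.0742 0.2097] 4.04
0.208 [0.5893 0.0742 0.2082] 4.11
0.2065 [0.5893 0.0742 0.2068] 4.99
0.205 [0.5893 0.0742 0.2055] 6.57
0.2035 [0.5893 0.0742 0.2041] 7.07
0.202 [0.5893 0.0742 0.2028] 7.59
0.2005 [0.5893 0.0742 0.2015] 8.94
0.199 [0.5893 0.0743 0.2011] 13.07
0.1975 [0.5894 0.0742 0.201 ] 18.63
[0.58938709 0.07424759 0.20096791] [-7.629956   -1.06856367 18.25472346] 28.4667
```

View pics/side5.png

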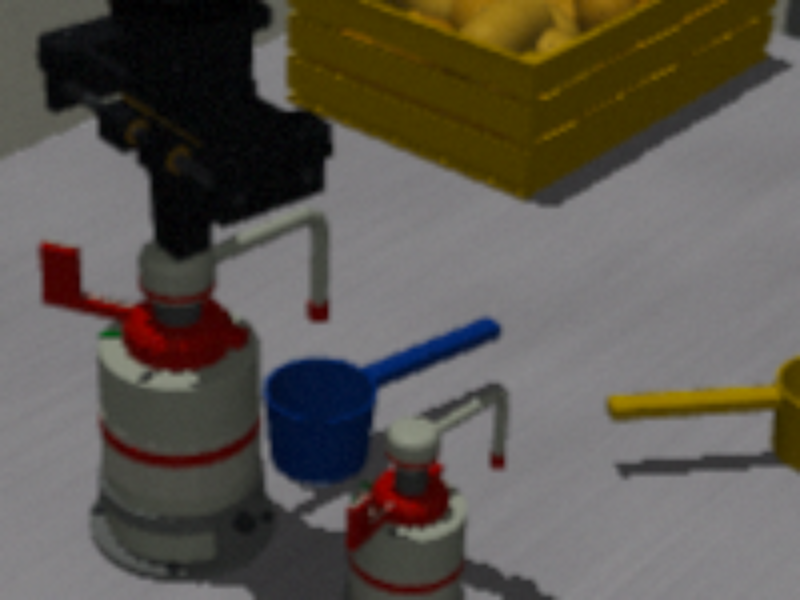

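The cap met its hard stop 12 mm down at 18 N, and the spout tip moved from row 295 to 312. I'll raise the arm, check, and hand in.

```bash
python3 - <<'E'
from h import *
manip.move_linear([*AX,.30],rate=.1); manip.move_pose([.45,-.25,.35],down(-.176)); manip.dwell(.5)
c=cams.capture("top"); P=cloud(c); print(manip.state()["clock"],manip.state()["contact_force"])
print("cap z",np.nanmedian(P[198:207,294:303,2]))
P0=cloud(np.load("top0.npy",allow_pickle=True).item())
for n,(u0,u1,v0,v1) in dict(spray=(135,195,220,275),bowl=(190,245,160,215),brush=(200,245,260,330)).items():
    f=lambda P:(lambda q:q[q[:,2]>.015].mean(0))(P[v0:v1,u0:u1].reshape(-1,3)); print(n,(f(P)-f(P0)).round(4))
hs=cv2.cvtColor(c["image"],cv2.COLOR_BGR2HSV)
bl=(hs[...,0]>100)&(hs[...,0]<130)&(hs[...,1]>120)&(P[...,2]>.03)&(P[...,2]<.07)&(P[...,1]<-.09)&(P[...,1]>-.25)
print("handle",P[bl].mean(0))
red=((hs[...,0]<8)|(hs[...,0]>172))&(hs[...,1]>130); red[195:]=0; red[:150]=0; red[:,:270]=0; red[:,320:]=0
q=P[red&(P[...,2]>.176)&(P[...,2]<.195)]; d=q.mean(0)[:2]-AX; print("v",1.745+YAW-np.arctan2(d[1],d[0]))
cv2.imwrite("pics/top6.png",c["image"])
E
```

```text
31.5833 [0.01094559 0.41937122 0.20049922]
cap z 0.21158842488964846
spray [-0.0001 -0.      0.0003]
bowl [ 0.0002  0.0006 -0.0003]
brush [-0.0001  0.      0.0001]
handle [ 0.55539696 -0.13627228  0.05078276]
v 1.2836680777812706
```

View pics/top6.png

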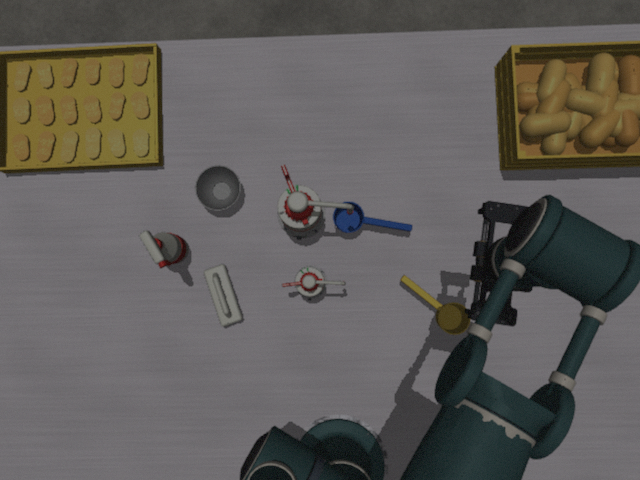

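The collar lever is at the mark (287,178), the cup is under the nozzle (349,215), and the arm is clear of everything.

```bash
python3 -c "
from cell import order; print(order.close_job())"
```

```text
the job is handed in; nothing more can be done
None
```

The job is done and handed in at about 32 s on the clock; the hand-in gives no verdict.

I turned the red collar to the green mark, set the blue dipper upright under the nozzle, then pressed the cap to its stop. It went 12 mm down under about 18 N, and I let it spring back.

My last checks all agreed:
- **Collar:** it reads about 1.28–1.30 rad, against the allowed 1.20–1.40. In the picture the lever lies midway between the green dashes.
- **Cap:** its top is back at 0.2116 m, the same height I measured at the start.
- **Dipper:** the cup's axis is about 3 mm from the computed nozzle position. The handle is level, and pressing the cap did not move it.
- **Bystanders:** the spray bottle, bowl and brush moved less than 1 mm, which is within measuring noise.
- **Robot:** the arm is clear and touches nothing.

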